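# Snap the grease coupler onto a tilted bearing nipple

## Robot

A 6-joint arm with a two-finger parallel gripper is mounted at the origin on the work surface. World frame = base frame: x ahead of the robot, y to its left, z up, the work surface at z = 0. Lengths are in m, angles in rad, forces in N, time in s.
With the tool pointing down it reaches from about 0.4 to 0.825 m from the base axis. Payload 7 kg.
Tool frame: the origin (TCP) lies at the very end of the fingers, on their centre line; the grasp point (between the pads) lies 19 mm behind it; x points along the fingers, y is the direction in which the jaws open and shut, and the axes are right-handed (so a half turn about x gives the same grasp; the last joint's range is limited). The gripper opens to 85 mm and grips with 20 to 120 N. Pads are 22 mm wide; open, the fingers measure 114 mm over their backs; the gripper's body (76 mm by 85 mm) begins 54 mm behind the grasp point. The pads swing forward as they close: fully open they stand 13 mm farther back than shut.
Start: joints at [-0.863, 0.359, 0.012, 0, -1.224, -0.288], TCP at [0.275, -0.616, 0.231] pointing down, gripper open.
Joint ranges: [-3.07, 3.07], [-1.43, 2.12], [-1.02, 1.25], [-3.03, 1.67], [-3.05, -0], [-3.03, 3.03]. Speed limits (rad/s): [2.39, 2.39, 3.01, 3.14, 3.14, 3.14].

## Interface

Orientations are given as a 3x3 rotation matrix whose columns are the frame's x, y, z axes.
In Python, from station import monitor, vision, ticket gives the robot as it stands. The module is installed in compiled form; this text tells all that it offers.
- The arm moves only by the tool send_rows, never from a script. Its argument "targets" is text: rows parted by semicolons, each of 6 numbers parted by spaces: the shift along the tool's x, y, z in m, then the turn, a rotation vector about the tool's x, y, z in rad. In form: dx dy dz rx ry rz; .... A call has 1 to 8 rows; each row is the pose to reach, as a shift and turn from the pose measured when the call began, along the tool's axes at that moment; what a row does not reach only later rows make up. A row lasts 1/12 s, in which the tool goes at most 41.7 mm and 7.16 degrees, less where a joint would pass 70% of its speed; a pose out of reach is approached as far as the arm can. A call with a gripper value outside its range is refused whole. "jaw" is the closure, from 0 (fully open) to 1 (shut), set as the call begins (left out, the last holds). The fingers move at their own pace and stop on an object; "newtons" is the grip in N (left out, the last holds). Time passes only in rows, so rows that repeat a pose let the fingers close. It gives the time, the measured TCP pose, the force and the opening at its end, in the units of the state.
- monitor.read_state(): the state, without advancing time (a new reading comes with each control period).
- vision.get_image(name): name is "scene" or "top"; returns (picture, depth): 384x512x3 uint8, red, green, blue; 384x512 float32, m along the optical axis (not along the pixel's ray), 0 where there is no reading.
- vision.camera_info(name): a dict with "camera_matrix" (3x3 intrinsics, pixels), "rvec" (rotation vector, rad) and "tvec" (3), from world to camera coordinates, as OpenCV has them. Camera axes: x right, y down, z forward; pixel columns grow to the right and rows downward; lengths in m; the calibration is good to about 2 mm. A picture is of the moment at which its call begins. camera_info takes no time and is no camera call.
- ticket.job_done(): hands the job in, once; it reports no verdict.
The state is a dict: "clock": time; "joint_pos": joint angles; "qd": joint speeds; "effort": joint torques, N m; "position": TCP position; "tcp_rot": TCP orientation; "wrist_force": force on the tool from outside, world axes, zero at the start; "wrist_torque": the same for the moment, N m; "grip_width": opening from 0.0 (shut) to 1.0 (fully open).
Only numpy, scipy, OpenCV 4.12 (cv2) and the standard library are available. Lean on these libraries where they do the work, as an engineer would, in place of code of your own. Each camera call takes 0.05 s, during which the arm holds its last target.

## Task

Take the hand grease coupler out of its wooden holder and press it squarely onto the tilted nipple of the green bearing block until it snaps over the nipple's catch balls. Keep pressing so that the red spring collar is pushed down well past half of its travel, and finish like that, with the gripper still holding the coupler down against the spring. Leave the dark tin, the steel slab and the saw frame where they are.

Things in the scene. Friction and masses are not known exactly. Their poses are not given: they have to be found in the camera images.
- coupler: Hand grease coupler, loose, 115 mm tall, 0.22 to 0.37 kg, upright in the holder, open mouth down. Origin: centre of the mouth's rim (its lowest point); +z along its axis from mouth to top; x, y square to the grip's flats. From the mouth up: round steel tube 34 mm in diameter to 52 mm, square black grip 28 x 28 mm from 52 to 102 mm, brass cap 26 mm in diameter to 115 mm. Any turn about its axis fits the nipple.
- coupler_grip (a point): Middle of the coupler's square grip (28 mm across flats, 50 mm tall), on its axis, 78 mm above the mouth. Inside the coupler: a funnel from 28 mm diameter at the mouth to 19.5 mm at 8 mm depth, a 19.5 mm throat to 14 mm depth, then a 25 mm bore to 46 mm depth.
- holder: Light wooden block 84 x 84 x 30 mm, fixed, with a round recess 39 mm in diameter and 20 mm deep in the middle of its top; the coupler stands on the recess floor, 10 mm above the bench. Origin: centre of its underside, on the bench; z up.
- bearing_block: Green pedestal bearing, fixed: base 72 mm (x) by 150 mm (y), 16 mm thick; round housing 68 mm in diameter, steel shaft stub 24 mm in diameter and 136 mm long along y, both with their axis 46 mm above the bench. Origin: centre of its underside; z up. The nipple stands on the housing, leaning 0.40 rad (23 degrees) from vertical towards the block's -x side.
- nipple: The fixed steel grease nipple: a pin 16 mm in diameter and 51 mm long, its last 6 mm tapering to 9 mm. +z is its axis, outward. Origin: on the axis at its foot, on the housing's surface (a green boss 52 mm in diameter surrounds it up to z = 5 mm). The red collar's top is at z = 18 mm when released.
- nipple_tip (a point): End of the nipple, on its axis, 51 mm from its foot. 14 mm behind it (37 mm from the foot) two sprung brass catch balls stick out, 23 mm across; the coupler's throat rides over them (10 to 15 N along the axis) and they snap out behind it when the coupler's mouth is about 20 mm from the foot.
- collar (a joint): Travel of the red spring collar, a ring 40 mm in diameter round the nipple's foot that the coupler's mouth pushes towards the block: 0 = released (its top face 18 mm from the nipple's foot), 0.010 m = fully down. Its spring pushes back with 4 N at 0 rising to 14 N at 0.010 (1 N per mm).
- collar_top (a point): Centre of the red collar's top face, on the nipple's axis; moves with the collar.
- jar: Bystander: dark round tin 60 mm in diameter, 50 mm tall. Origin: centre of its underside.
- bench_slab: Bystander: flat steel slab 64 x 64 x 18 mm. Origin: centre of its underside.
- saw_frame: Bystander: jeweller's saw frame lying flat, 245 mm long along its x (wooden handle 26 mm thick at -x, from -95 mm to 0; steel bow 8 mm thick from 0 to 154 mm, reaching 79 mm to +y). Origin: on the bench, where handle and bow meet.
There are look-alikes about, which are no part of the job. There is more than one size of the bearing_block; the one meant has the size given above.

How it is judged:
By the outcome, as a careful person would: the job done as asked, in the order asked, and still so for the second after the job is handed in, while the arm keeps its last pose, push and grip.
It also fails if it takes over 38 s, if anything falls off the work surface, if the arm or the gripper's body presses on something with over 40 N, if the wrist force passes 120 N, or if a joint passes its speed limit or range.

## Working session

There is one attempt and no reset: what is moved stays moved. The work goes in short steps, Python scripts to look and compute and a tool call to move; the robot and the scene stay as the last step left them, time stands still between calls to the robot, and variables do not carry over. Pictures are saved under pics/ and viewed, and the job is handed in when it is done.

Besides the shell and the picture viewer there is one more tool, called after "Emit:" in YAML: its name, and indented under it one key for each argument. send_rows: Moves the arm, as the interface text tells. Its arguments: {"type":"object","properties":{"targets":{"type":"string"},"jaw":{"type":"number"},"newtons":{"type":"number"}},"required":["targets"]}

```bash
mkdir -p pics; cat > h.py <<'E'
import numpy as np, cv2
from station import monitor, vision, ticket
def grab(n,tag):
    p,d=vision.get_image(n); np.savez(f'{tag}.npz',p=p,d=d)
    cv2.imwrite(f'pics/{tag}.png',p[:,:,::-1]); return p,d
def cam(n):
    c=vision.camera_info(n); R=cv2.Rodrigues(np.array(c['rvec'],float))[0]
    return np.array(c['camera_matrix'],float),R,np.array(c['tvec'],float).ravel()
def cloud(n,d):
    K,R,t=cam(n); v,u=np.mgrid[0:d.shape[0],0:d.shape[1]]
    P=np.stack([(u-K[0,2])/K[0,0]*d,(v-K[1,2])/K[1,1]*d,d],-1)
    return (P-t)@R
def ray(n,u,v):
    K,R,t=cam(n); return -R.T@t, R.T@np.array([(u-K[0,2])/K[0,0],(v-K[1,2])/K[1,1],1])
def onplane(n,u,v,z):
    o,r=ray(n,u,v); return o+r*(z-o[2])/r[2]
def proj(n,X):
    K,R,t=cam(n); q=K@(R@np.asarray(X,float)+t); return q[:2]/q[2]
E
python3 - <<'E'
from h import *
grab('scene','s0');grab('top','t0')
for n in('scene','top'):
    K,R,t=cam(n);print(n,K.round(1).tolist(),(-R.T@t).round(3),R.round(2).tolist())
s=monitor.read_state();print(s)
E
```

```text
scene [[420.1, 0.0, 261.1], [0.0, 420.1, 186.2], [0.0, 0.0, 1.0]] [ 1.062 -0.5    0.838] [[0.65, 0.76, 0.01], [0.57, -0.48, -0.66], [-0.5, 0.44, -0.75]]
top [[355.6, 0.0, 258.9], [0.0, 355.6, 187.9], [0.0, 0.0, 1.0]] [ 0.505 -0.111  0.932] [[-0.02, -1.0, -0.01], [-0.99, 0.02, -0.12], [0.12, 0.01, -0.99]]
{'clock': 0.1, 'joint_pos': array([-8.62909012e-01,  3.59334972e-01,  1.11775655e-02, -2.92723411e-04,
       -1.22410236e+00, -2.88098958e-01]), 'qd': array([-0.00125308, -0.00340789,  0.00113109,  0.00252497,  0.00068211,
       -0.0009542 ]), 'effort': array([-2.30098936e-03, -5.84763300e+01,  2.94109726e+01,  6.95459470e+00,
       -3.20510662e-03,  2.85234040e-05]), 'position': array([ 0.27491216, -0.61602535,  0.23045926]), 'tcp_rot': array([[-7.42400923e-04, -4.07475630e-01,  9.13215779e-01],
       [ 1.29082973e-03,  9.13214880e-01,  4.07476278e-01],
       [-9.99998891e-01,  1.48131684e-03, -1.51989913e-04]]), 'wrist_force': array([ 0.57512749,  0.29460741, -0.6040793 ]), 'wrist_torque': array([-0.01033221,  0.02153803, -0.01860334]), 'grip_width': 0.9988390639414478}
```

View pics/s0.png

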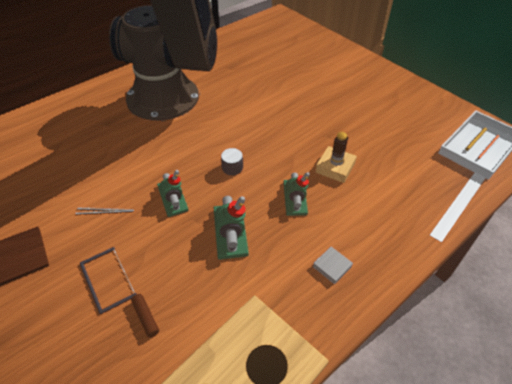

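View pics/t0.png

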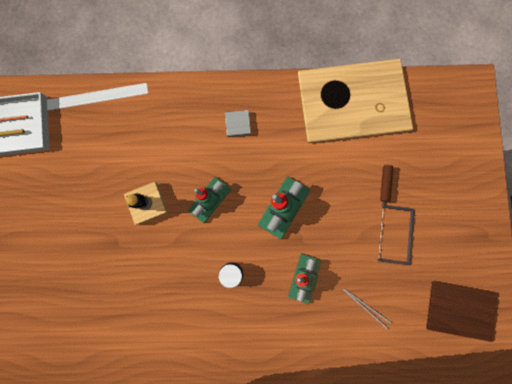

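```bash
python3 - <<'E'
from h import *
t=np.load('t0.npz');s=np.load('s0.npz')
def crop(p,x,y,w,h,k): return cv2.resize(p[y:y+h,x:x+w,::-1],None,fx=k,fy=k,interpolation=cv2.INTER_CUBIC)
a=crop(t['p'],235,160,100,100,6);cv2.imwrite('pics/c1.png',a)
cv2.imwrite('pics/c2.png',crop(s['p'],190,180,80,90,6))
for n,f in(('top',t),('scene',s)):
    p=f['p'];hsv=cv2.cvtColor(p,cv2.COLOR_RGB2HSV)
    g=cv2.inRange(hsv,(45,60,20),(95,255,160))
    if n=='scene': g[:, 380:]=0
    P=cloud(n,f['d'])
    k,l,st,c=cv2.connectedComponentsWithStats(g)
    for i in range(1,k):
        if st[i,4]<150: continue
        Q=P[(l==i)&(f['d']>0)]
        B=Q[(Q[:,2]<0.024)&(Q[:,2]>0.010)]
        r=cv2.minAreaRect(B[:,:2].astype(np.float32)*1000)
        print(n,st[i],'rect mm',np.round(r[0],1),np.round(r[1],1),round(r[2],1),np.median(B[:,2]))
    r_=cv2.inRange(hsv,(0,180,110),(4,255,255))|cv2.inRange(hsv,(174,150,100),(180,255,255))
    k,l,st,c=cv2.connectedComponentsWithStats(r_)
    for i in range(1,k):
        if st[i,4]<15: continue
        Q=P[(l==i)&(f['d']>0)]
        print(n,'red',st[i],c[i].round(1),Q.mean(0).round(4),Q.max(0).round(3))
E
```

```text
top [189 177  41  45 591] rect mm [589.8  27.4] [ 51.5 112. ] 50.8 0.01281158913582254
top [258 177  52  62 954] rect mm [ 565.3 -166. ] [ 69.1 147.6] 57.2 0.017125630722344437
top [289 254  30  45 400] rect mm [ 385.5 -212.4] [ 51.2 111.6] 71.0 0.013654156359841378
top red [279 193   6   5  20] [281.4 195.1] [ 0.5881 -0.1567  0.0952] [ 0.594 -0.151  0.101]
top red [196 194  10   6  37] [200.8 196.4] [0.5909 0.0377 0.0744] [0.597 0.05  0.079]
top red [271 199  16  11  84] [278.8 204.5] [ 0.5659 -0.1499  0.0974] [ 0.58  -0.132  0.111]
top red [297 274  10   4  27] [302.2 275.5] [ 0.3986 -0.2019  0.0726] [ 0.402 -0.19   0.077]
top red [297 281  11   5  29] [303.1 283.5] [ 0.3806 -0.203   0.075 ] [ 0.387 -0.189  0.079]
scene [158 179  30  37 402] rect mm [ 390.9 -212.5] [ 51.3 108.5] 70.9 0.012485107494172362
scene [284 178  24  37 322] rect mm [592.4  29. ] [ 50.4 112.5] 52.2 0.012468809062444311
scene [214 204  34  55 841] rect mm [ 568.6 -164.3] [ 67.8 150.3] 57.4 0.016125034323231265
scene red [169 175  11   9  51] [173.9 179.9] [ 0.396  -0.2009  0.0729] [ 0.408 -0.186  0.08 ]
scene red [297 176  12  10  58] [301.9 181.2] [0.6037 0.0367 0.0728] [0.615 0.054 0.078]
scene red [229 201   7   8  33] [231.8 204.5] [ 0.5677 -0.1529  0.0992] [ 0.575 -0.139  0.104]
scene red [230 206  15  10  71] [238.5 211.3] [ 0.5885 -0.1506  0.0928] [ 0.599 -0.131  0.104]
```

View pics/c1.png

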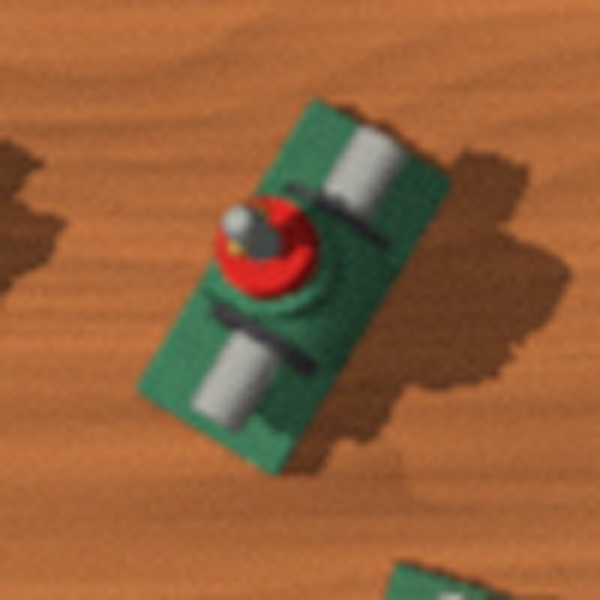

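View pics/c2.png

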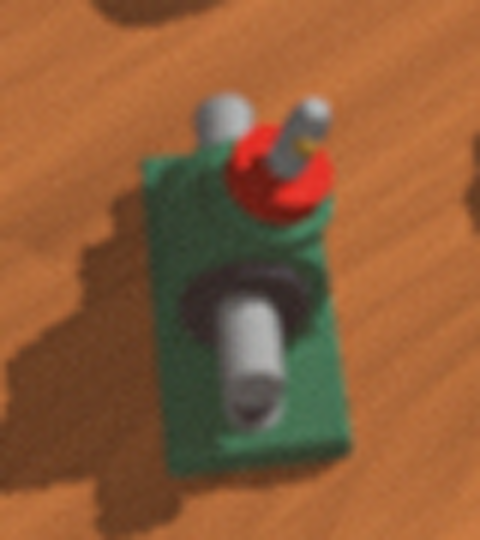

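```bash
python3 - <<'E'
from h import *
t=np.load('t0.npz');s=np.load('s0.npz')
def crop(p,x,y,w,h,k): return cv2.resize(p[y:y+h,x:x+w,::-1],None,fx=k,fy=k,interpolation=cv2.INTER_CUBIC)
cv2.imwrite('pics/c3.png',np.hstack([crop(t['p'],115,175,60,60,8)]))
cv2.imwrite('pics/c4.png',crop(s['p'],305,120,60,70,8))
def tri(u1,u2):
    A=[];b=[]
    o=[];r=[]
    for n,u in(('top',u1),('scene',u2)):
        a,d=ray(n,*u);d/=np.linalg.norm(d);o.append(a);r.append(d)
    M=sum(np.eye(3)-d[:,None]*d for d in r);v=sum((np.eye(3)-d[:,None]*d)@a for a,d in zip(o,r))
    X=np.linalg.solve(M,v);return X.round(4),[np.linalg.norm((np.eye(3)-d[:,None]*d)@(X-a)).round(4) for a,d in zip(o,r)]
print('tip',tri((274.7-.4,196.7-.4),(242.2,197.2)),'collar',tri((279.1,200.8),(236,209)))
al=np.deg2rad(57.3);u=np.array([np.cos(al),np.sin(al),0]);a=np.sin(.4)*u+[0,0,np.cos(.4)]
f=np.array([.567,-.165,.046])+.034*a
print('model foot',f,'tip',f+.051*a,'coll',f+.018*a,a)
for n in('top','scene'):print(n,proj(n,f+.051*a),proj(n,f+.018*a))
# clouds red collar, holder top, coupler
for n,q in(('top',t),('scene',s)):
    p=q['p'];hsv=cv2.cvtColor(p,cv2.COLOR_RGB2HSV);P=cloud(n,q['d'])
    ok=(q['d']>0)&(abs(P[...,0]-.6)<.12)&(abs(P[...,1]-.18)<.12)
    h=ok&(abs(P[...,2]-.03)<.005)
    r=cv2.minAreaRect((P[h][:,:2]*1000).astype(np.float32));print(n,'holder',r,h.sum())
    for z0,z1 in((.04,.06),(.065,.11),(.118,.13)):
        m=ok&(P[...,2]>z0)&(P[...,2]<z1);Q=P[m];print(z0,len(Q),Q.mean(0).round(4) if len(Q) else '',Q.min(0).round(4),Q.max(0).round(4))
    m=ok&(P[...,2]>.068)&(P[...,2]<.105)
    np.save(n+'grip.npy',P[m]); print(np.ptp(np.argwhere(m),axis=0))
E
```

```text
tip (array([ 0.5836, -0.1372,  0.1269]), [np.float64(0.0019), np.float64(0.0019)]) collar (array([ 0.5761, -0.15  ,  0.0884]), [np.float64(0.0015), np.float64(0.0015)])
model foot [ 0.5741529  -0.15385821  0.07731607] tip [ 0.58488226 -0.13714552  0.12429018] coll [ 0.57793973 -0.14795961  0.09389517] [0.21037949 0.32769973 0.92106099]
top [273.54355935 195.39250664] [277.80298936 199.50300361]
scene [241.75147043 198.36695486] [236.47003471 207.57033689]
top holder ((590.1455688476562, 156.41407775878906), (95.75994873046875, 164.35263061523438), 10.701521873474121) 775
0.04 49 [0.5764 0.1616 0.049 ] [0.5503 0.06   0.0403] [0.6006 0.1935 0.0591]
0.065 106 [0.5813 0.1809 0.0885] [0.5665 0.1738 0.0651] [0.601  0.1997 0.1097]
0.118 99 [0.5833 0.1896 0.1237] [0.5719 0.1781 0.1183] [0.5952 0.2016 0.1283]
[14 13]
scene holder ((585.133056640625, 193.17315673828125), (84.53826904296875, 89.68345642089844), 21.06817626953125) 540
0.04 86 [0.5887 0.1699 0.0495] [0.5496 0.0607 0.0403] [0.6041 0.2027 0.0598]
0.065 168 [0.5913 0.1841 0.0878] [0.5752 0.1746 0.0652] [0.6033 0.208  0.1098]
0.118 62 [0.5869 0.1898 0.1234] [0.5739 0.1786 0.1188] [0.5983 0.2042 0.1275]
[14 15]
```

View pics/c3.png

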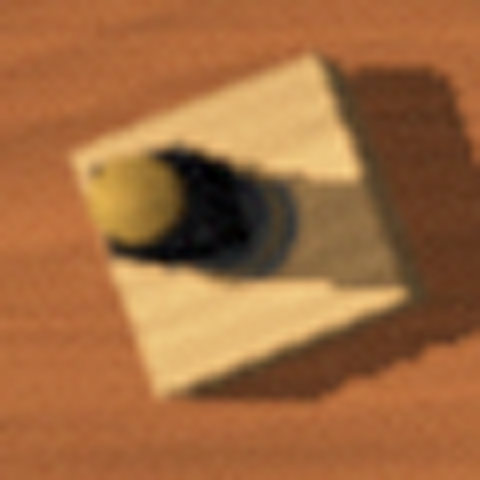

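View pics/c4.png

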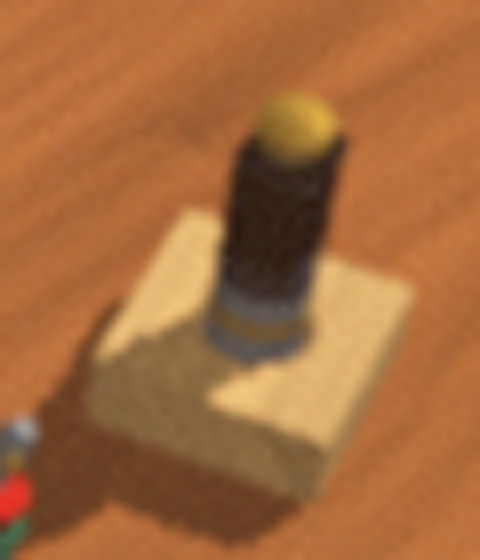

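```bash
python3 - <<'E'
from h import *
for n in('scene','top'):
    Q=np.load(n+'grip.npy'); 
    d=Q[:,:2]
    r=cv2.minAreaRect((d*1000).astype(np.float32));print(n,r)
    for az in range(-90,90,5):
        a=np.deg2rad(az);e=np.array([np.cos(a),np.sin(a)]);x=d@e;y=d@[-e[1],e[0]]
        # residual to nearest extreme flats about centre hypothesised
        best=min((np.median(np.minimum(abs(np.maximum(abs(X),abs(Y))-14),20)),cx,cy) for cx in np.arange(.578,.593,.001) for cy in np.arange(.184,.198,.001) for X,Y in [(1000*(x-np.dot(e,[cx,cy])),1000*(y-np.dot([-e[1],e[0]],[cx,cy])))])
        if az<0: print(az,np.round(best,3),end=' ')
    print()
# apparent widths in scene
s=np.load('s0.npz')['p'];g=cv2.cvtColor(s,cv2.COLOR_RGB2GRAY)
for v in range(136,168,2):print(v,g[v,325:355])
for z in(.112,.1,.09,.07,.062,.05,.03):
    print(z,proj('scene',[.585,.190,z]).round(1),proj('top',[.585,.19,z]).round(1))
E
```

```text
scene ((594.0130004882812, 186.741943359375), (37.418487548828125, 21.713542938232422), 57.04161071777344)
-90 [1.292 0.585 0.193] -85 [1.149 0.585 0.194] -80 [0.91  0.585 0.193] -75 [0.713 0.585 0.193] -70 [0.884 0.585 0.193] -65 [0.993 0.585 0.194] -60 [1.182 0.584 0.194] -55 [1.532 0.584 0.193] -50 [1.768 0.584 0.192] -45 [1.967 0.583 0.192] -40 [1.993 0.585 0.194] -35 [2.059 0.585 0.193] -30 [2.188 0.584 0.191] -25 [2.075 0.585 0.19 ] -20 [2.122 0.586 0.194] -15 [1.988 0.584 0.194] -10 [1.781 0.584 0.193] -5 [1.463 0.585 0.193] 
top ((579.5870361328125, 181.72657775878906), (18.382768630981445, 36.8384895324707), 63.209964752197266)
-90 [1.127 0.584 0.192] -85 [0.882 0.584 0.192] -80 [0.538 0.584 0.191] -75 [0.291 0.584 0.191] -70 [0.614 0.584 0.19 ] -65 [0.901 0.583 0.19 ] -60 [1.307 0.583 0.189] -55 [1.514 0.583 0.188] -50 [1.802 0.583 0.188] -45 [1.961 0.583 0.187] -40 [2.027 0.581 0.189] -35 [2.082 0.582 0.189] -30 [2.011 0.585 0.187] -25 [2.088 0.58  0.189] -20 [2.003 0.585 0.187] -15 [2.006 0.585 0.193] -10 [1.736 0.586 0.192] -5 [1.555 0.585 0.192] 
136 [114 112 107 105 10
[... 1540 characters left out ...]
4  88  84  87  89  89  90  90  84  91
 112 151 179 187 186 187 186 184 186 183 181 159]
162 [113 107 110 117 109  98  85  82  85  85  86  87  90  89  86  85  86  96
 119 160 181 189 189 190 186 186 185 175 150 135]
164 [115 110 114 114 117 112 107 103  95  92  88  88  90  93  96 105 129 148
 170 182 188 188 184 183 185 184 176 150 134 125]
166 [111 117 115 110 111 109 108 115 121 136 138 147 173 189 189 181 182 184
 187 190 188 186 183 183 186 176 153 131 125 124]
0.112 [340.5 138.4] [132.5 198.7]
0.1 [339.8 141.8] [134.4 199.2]
0.09 [339.3 144.7] [135.9 199.6]
0.07 [338.1 150.2] [138.8 200.3]
0.062 [337.7 152.4] [139.9 200.6]
0.05 [337.1 155.7] [141.6 201. ]
0.03 [336.  160.9] [144.2 201.6]
```

```bash
cat >> h.py <<'E'
from scipy.spatial.transform import Rotation as Ro
def Rdown(az):
    a=np.deg2rad(az);x=np.array([0,0,-1.]);y=np.array([np.cos(a),np.sin(a),0]);return np.c_[x,y,np.cross(x,y)]
def row(p,R,n=1):
    s=monitor.read_state();R0=s['tcp_rot'];d=R0.T@(np.asarray(p)-s['position']);w=Ro.from_matrix(R0.T@R).as_rotvec()
    print('row',d.round(4),w.round(4),'dist',np.linalg.norm(d).round(3),'deg',np.rad2deg(np.linalg.norm(w)).round(1))
def st():
    s=monitor.read_state();print('t',s['clock'],'j',s['joint_pos'].round(3),'p',s['position'].round(4),'F',s['wrist_force'].round(2),'T',s['wrist_torque'].round(2),'w',round(s['grip_width'],3))
E
python3 -c "
from h import *
row([.5845,.192,.2],Rdown(105))"
```

```text
row [0.0313 0.6117 0.612 ] [ 0.1579 -0.0003 -0.0015] dist 0.866 deg 9.0
```

Emit:
send_rows:
  targets: "0 0.612 0.612 0.158 0 0; 0 0.612 0.612 0.158 0 0; 0 0.612 0.612 0.158 0 0; 0 0.612 0.612 0.158 0 0; 0 0.612 0.612 0.158 0 0; 0 0.612 0.612 0.158 0 0; 0 0.612 0.612 0.158 0 0; 0 0.612 0.612 0.158 0 0"
  jaw: 0

```text
clock: 0.77
position: [0.3942, -0.3032, 0.2312]
tcp_rot: [[-0.001, -0.258, 0.966], [0.001, 0.966, 0.258], [-1.0, 0.002, -0.0]]
wrist_force: [1.0, -0.1, 0.0]
grip_width: 1.001
```

```bash
python3 -c "
from h import *
st();row([.5845,.192,.22],Rdown(105))"
```

```text
t 0.7667 j [-2.610e-01  6.400e-02 -3.690e-01 -1.000e-03 -1.139e+00 -1.048e+00] p [ 0.3942 -0.3032  0.2312] F [ 1.03 -0.11  0.01] T [ 0.06 -0.19  0.02] w 1.001
row [0.0117 0.4291 0.3118] [-0.0004 -0.0004 -0.0016] dist 0.531 deg 0.1
```

Emit:
send_rows:
  targets: "0 0.429 0.312 0 0 0; 0 0.429 0.312 0 0 0; 0 0.429 0.312 0 0 0; 0 0.429 0.312 0 0 0; 0 0.429 0.312 0 0 0; 0 0.429 0.312 0 0 0; 0 0.429 0.312 0 0 0; 0 0.429 0.312 0 0 0"

```text
clock: 1.43
position: [0.5135, 0.0083, 0.2316]
tcp_rot: [[-0.001, -0.259, 0.966], [0.002, 0.966, 0.259], [-1.0, 0.002, -0.0]]
wrist_force: [1.0, -1.1, -0.5]
grip_width: 1.003
```

```bash
python3 -c "
from h import *
st();row([.5845,.192,.21],Rdown(105))"
```

```text
t 1.4333 j [ 0.398  0.092 -0.337 -0.002 -1.142 -1.706] p [0.5135 0.0083 0.2316] F [ 1.04 -1.05 -0.49] T [-0.13 -0.16 -0.03] w 1.003
row [0.0219 0.159  0.1161] [-0.     -0.0003 -0.0018] dist 0.198 deg 0.1
```

Emit:
send_rows:
  targets: "0.02 0.159 0.116 0 0 0; 0.02 0.159 0.116 0 0 0; 0.02 0.159 0.116 0 0 0; 0.02 0.159 0.116 0 0 0; 0.02 0.159 0.116 0 0 0; 0.02 0.159 0.116 0 0 0; 0.02 0.159 0.116 0 0 0"

```text
clock: 2.02
position: [0.5842, 0.1935, 0.2102]
tcp_rot: [[-0.003, -0.261, 0.965], [0.0, 0.965, 0.261], [-1.0, 0.001, -0.003]]
wrist_force: [0.2, -0.1, -0.5]
grip_width: 0.999
```

```bash
python3 - <<'E'
from h import *
st();row([.5845,.192,.068],Rdown(105))
p,d=grab('scene','s1');p2,d2=grab('top','t1')
a=cv2.resize(p[70:220,240:420,::-1],None,fx=2.2,fy=2.2);b=cv2.resize(p2[120:270,60:240,::-1],None,fx=2.2,fy=2.2)
cv2.imwrite('pics/v1.png',np.hstack([a,b]))
E
```

```text
t 2.0167 j [ 0.636  0.277 -0.153 -0.002 -1.142 -1.942] p [0.5842 0.1935 0.2102] F [ 0.19 -0.06 -0.54] T [-0.12  0.04 -0.03] w 0.999
row [ 0.1422 -0.0016  0.0004] [ 0.0021 -0.0028 -0.001 ] dist 0.142 deg 0.2
```

View pics/v1.png

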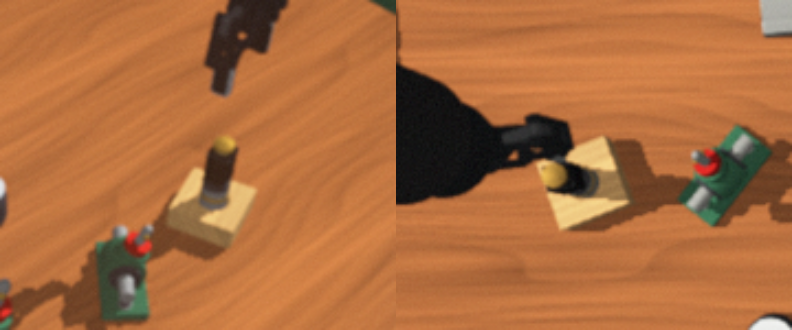

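Emit:
send_rows:
  targets: "0.03 -0.0015 0 0.002 -0.003 0; 0.06 -0.0015 0 0.002 -0.003 0; 0.085 -0.0015 0 0.002 -0.003 0; 0.105 -0.0015 0 0.002 -0.003 0; 0.122 -0.0015 0 0.002 -0.003 0; 0.135 -0.0015 0 0.002 -0.003 0; 0.142 -0.0015 0 0.002 -0.003 0; 0.142 -0.0015 0 0.002 -0.003 0"

```text
clock: 2.78
position: [0.5832, 0.1888, 0.0683]
tcp_rot: [[-0.001, -0.256, 0.967], [0.001, 0.967, 0.256], [-1.0, 0.001, -0.001]]
wrist_force: [-0.3, 0.2, 0.4]
grip_width: 1.002
```

```bash
python3 - <<'E'
from h import *
st()
p,d=grab('scene','s2');p2,d2=grab('top','t2')
a=cv2.resize(p[70:220,240:420,::-1],None,fx=2.2,fy=2.2);b=cv2.resize(p2[120:270,60:240,::-1],None,fx=2.2,fy=2.2)
cv2.imwrite('pics/v2.png',np.hstack([a,b]))
E
```

```text
t 2.7833 j [ 6.310e-01  4.060e-01 -3.260e-01 -1.000e-03 -8.390e-01 -1.942e+00] p [0.5832 0.1888 0.0683] F [-0.25  0.24  0.41] T [-0.01  0.07 -0.03] w 1.002
```

View pics/v2.png

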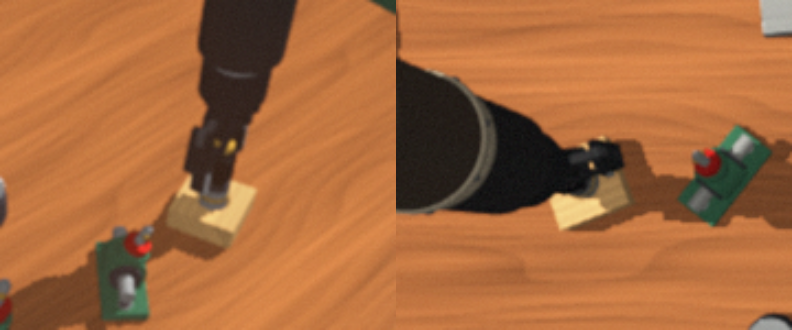

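```bash
python3 -c "
from h import *
st();row([.5845,.192,.067],Rdown(105))"
```

```text
t 2.8833 j [ 6.310e-01  4.040e-01 -3.230e-01 -1.000e-03 -8.410e-01 -1.942e+00] p [0.5844 0.1898 0.0702] F [ 0.34  0.9  -0.49] T [ 0.05  0.02 -0.05] w 1.003
row [0.0032 0.0021 0.0007] [-0.0024  0.0023 -0.0014] dist 0.004 deg 0.2
```

Emit:
send_rows:
  targets: "0.003 0.002 0 0 0 0; 0.003 0.002 0 0 0 0; 0.003 0.002 0 0 0 0"

```text
clock: 3.13
position: [0.5841, 0.192, 0.0679]
tcp_rot: [[0.003, -0.257, 0.967], [0.003, 0.967, 0.257], [-1.0, 0.002, 0.003]]
wrist_force: [0.3, -0.5, -0.5]
grip_width: 0.999
```

Emit:
send_rows:
  targets: "0 0 0 0 0 0; 0 0 0 0 0 0; 0 0 0 0 0 0; 0 0 0 0 0 0; 0 0 0 0 0 0; 0 0 0 0 0 0"
  jaw: 1
  newtons: 40

```text
clock: 3.63
position: [0.5842, 0.1921, 0.0681]
tcp_rot: [[0.003, -0.257, 0.966], [0.003, 0.966, 0.257], [-1.0, 0.002, 0.004]]
wrist_force: [-0.0, -0.3, 1.5]
grip_width: 0.319
```

```bash
python3 -c "
from h import *
st()"
```

```text
t 3.6333 j [ 6.350e-01  4.070e-01 -3.250e-01 -1.000e-03 -8.350e-01 -1.945e+00] p [0.5842 0.1921 0.0681] F [-0.02 -0.3   1.45] T [ 0.08  0.27 -0.01] w 0.319
```

Emit:
send_rows:
  targets: "0 0 0 0 0 0; 0 0 0 0 0 0; 0 0 0 0 0 0; -0.01 0 0 0 0 0; -0.03 0 0 0 0 0; -0.06 0 0 0 0 0; -0.09 0 0 0 0 0; -0.12 0 0 0 0 0"
  newtons: 100

```text
clock: 4.3
position: [0.5833, 0.1914, 0.1893]
tcp_rot: [[0.002, -0.257, 0.967], [0.002, 0.967, 0.257], [-1.0, 0.002, 0.002]]
wrist_force: [0.2, 0.9, -3.0]
grip_width: 0.317
```

Emit:
send_rows:
  targets: "-0.04 0 0 0 0 0; -0.07 0 0 0 0 0; -0.07 0 0 0 0 0; -0.07 0 0 0 0 0"

```text
clock: 4.63
position: [0.5836, 0.1916, 0.2617]
tcp_rot: [[0.005, -0.256, 0.967], [0.005, 0.967, 0.256], [-1.0, 0.003, 0.006]]
wrist_force: [-0.6, 0.8, -3.6]
grip_width: 0.315
```

```bash
python3 - <<'E'
from h import *
st()
p,d=grab('scene','s3');p2,d2=grab('top','t3')
a=cv2.resize(p[30:180,260:440,::-1],None,fx=2.2,fy=2.2);b=cv2.resize(p2[120:270,60:240,::-1],None,fx=2.2,fy=2.2)
cv2.imwrite('pics/v3.png',np.hstack([a,b]))
al=np.deg2rad(57.3);u=np.array([np.cos(al),np.sin(al),0]);a=np.sin(.4)*u+[0,0,np.cos(.4)]
Rd=Rdown(105); ax=np.cross([0,0,1],u); R=Ro.from_rotvec(.4*ax).as_matrix()@Rd
print(R.round(4).tolist(),a)
tip=np.array([.5848,-.1371,.125])
row(tip+a*(.12),R)
E
```

```text
t 4.6333 j [ 6.340e-01  2.380e-01 -8.700e-02 -1.000e-03 -1.238e+00 -1.945e+00] p [0.5836 0.1916 0.2617] F [-0.56  0.76 -3.61] T [ 0.02  0.09 -0.02] w 0.315
[[-0.2104, -0.2875, 0.9344], [-0.3277, 0.9212, 0.2097], [-0.9211, -0.2621, -0.288]] [0.21037949 0.32769973 0.92106099]
row [ 0.0223 -0.2863 -0.0471] [-0.0024  0.2959 -0.2714] dist 0.291 deg 23.0
```

View pics/v3.png

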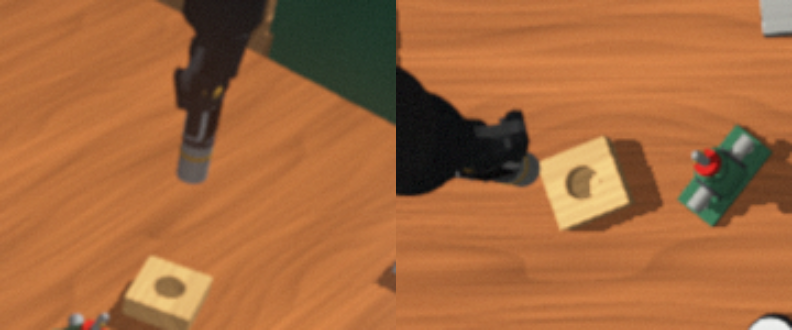

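Emit:
send_rows:
  targets: "0 -0.286 -0.047 0 0.074 -0.068; 0.005 -0.286 -0.047 0 0.148 -0.136; 0.01 -0.286 -0.047 -0.002 0.222 -0.204; 0.015 -0.286 -0.047 -0.002 0.296 -0.271; 0.02 -0.286 -0.047 -0.002 0.296 -0.271; 0.022 -0.286 -0.047 -0.002 0.296 -0.271; 0.022 -0.286 -0.047 -0.002 0.296 -0.271; 0.022 -0.286 -0.047 -0.002 0.296 -0.271"

```text
clock: 5.4
position: [0.6078, -0.1034, 0.232]
tcp_rot: [[-0.219, -0.284, 0.933], [-0.328, 0.923, 0.204], [-0.919, -0.261, -0.295]]
wrist_force: [0.7, 1.6, -2.7]
grip_width: 0.314
```

```bash
cat >>h.py <<'E'
al=np.deg2rad(57.3);u_=np.array([np.cos(al),np.sin(al),0]);A=np.sin(.4)*u_+[0,0,np.cos(.4)]
RN=Ro.from_rotvec(.4*np.cross([0,0,1],u_)).as_matrix()@Rdown(105)
TIP=np.array([.5848,-.1371,.125])
E
python3 - <<'E'
from h import *
st();row(TIP+A*.12,RN)
E
```

```text
t 5.4 j [ 0.3    0.399 -0.097  0.255 -1.402 -1.698] p [ 0.6078 -0.1034  0.232 ] F [ 0.68  1.55 -2.69] T [ 1.56 -0.81 -0.06] w 0.314
row [-0.0056  0.0037  0.0023] [-0.0032 -0.0085 -0.0021] dist 0.007 deg 0.5
```

Emit:
send_rows:
  targets: "-0.005 0.003 0.002 0 -0.004 0; -0.005 0.003 0.002 0 -0.004 0; -0.005 0.003 0.002 0 -0.004 0"

```text
clock: 5.65
position: [0.6098, -0.098, 0.2344]
tcp_rot: [[-0.216, -0.285, 0.934], [-0.327, 0.922, 0.206], [-0.92, -0.261, -0.293]]
wrist_force: [-0.0, 0.2, -1.5]
grip_width: 0.312
```

```bash
python3 - <<'E'
from h import *
st();row(TIP+A*.12,RN)
p,d=grab('scene','s4');p2,d2=grab('top','t4')
a=cv2.resize(p[135:235,190:290,::-1],None,fx=4,fy=4,interpolation=cv2.INTER_CUBIC);b=cv2.resize(p2[140:240,220:320,::-1],None,fx=4,fy=4,interpolation=cv2.INTER_CUBIC)
cv2.imwrite('pics/v4.png',np.hstack([a,b]))
E
```

```text
t 5.65 j [ 0.307  0.399 -0.09   0.252 -1.407 -1.702] p [ 0.6098 -0.098   0.2344] F [-0.02  0.25 -1.5 ] T [ 1.34 -0.89 -0.04] w 0.312
row [-0.0011 -0.0002 -0.    ] [-0.0025 -0.0056 -0.0021] dist 0.001 deg 0.4
```

View pics/v4.png

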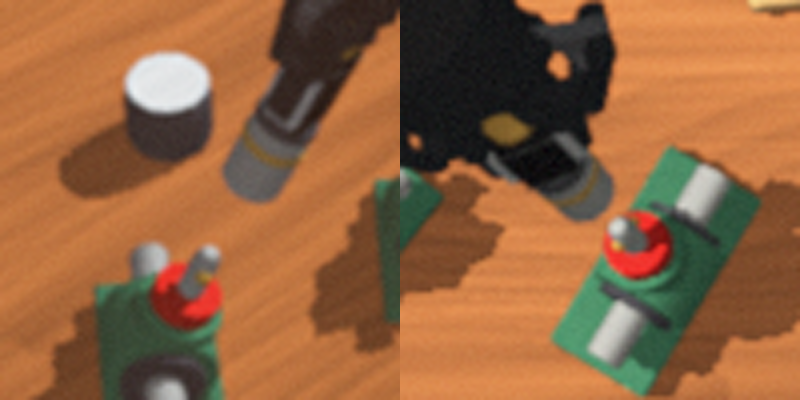

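```bash
cat > ax.py <<'E'
from h import *
from scipy.ndimage import map_coordinates
def prof(n,img,X,ax,half):
    c=proj(n,X);e=proj(n,X+.01*ax)-c;e/=np.linalg.norm(e);q=np.array([-e[1],e[0]])
    s=np.arange(-half,half+.01,.25);pts=c[:,None]+q[:,None]*s
    v=np.stack([map_coordinates(img[...,k].astype(float),[pts[1],pts[0]],order=1) for k in range(3)],-1)
    return c,q,s,v
E
python3 - <<'E'
from ax import *
s_=monitor.read_state();p0=s_['position'];R=s_['tcp_rot'];x=R[:,0]
for n,t in(('scene','s4'),('top','t4')):
    img=np.load(t+'.npz')['p']
    for zz in(.006,.012,.03):  # tube from the mouth
        c,q,s,v=prof(n,img,p0+x*(.058-zz),-x,12)
        sat=v.max(1)-v.min(1)
        print(n,'tube',zz,c.round(1),q.round(2),''.join(f'{int(k):4d}' for k in sat[::2]))
    for zz in(.027,.032,.043,.047):
        c,q,s,v=prof(n,img,TIP-A*(.051-zz),A,8)
        sat=v.max(1)-v.min(1)
        print(n,'pin',zz,c.round(1),q.round(2),''.join(f'{int(k):4d}' for k in sat[::2]))
E
```

```text
scene tube 0.006 [253.5 177.8] [0.86 0.5 ]  127 129 132 134 135 130 117  97  66  33  19   9   7   8   8   9   9   9   8   9   9   9   9   9   9  10   9   9   8   6   6   7   7   8   8   8  10  16  35  57  84 109 123 131 134 132 130 129 127
scene tube 0.012 [254.6 175.9] [0.86 0.5 ]  128 126 126 128 129 122 110  90  61  32  17   7   5   5   7   8   8   8   8  10  10  10  11  11  10   7  10  11  10   9   9   9   7   6   5   5   7  14  30  53  80 106 121 129 132 131 130 131 132
scene tube 0.03 [257.9 170.1] [0.86 0.5 ]  128 128 129 129 127 121 109  86  62  44  26  16  11   8   8   7   7   8   9  10  10   8   8   9   8   8   8   7   6   6   6   7   7   7   8  10  15  28  44  69  93 108 119 125 125 126 127 129 130
scene pin 0.027 [237.9 204.9] [0.87 0.5 ]   65 107 146 172 187 193 191 187 166 136  95  52  19   9   5  12  16  22  28  32  36  45  74 108 141 171 187 189 190 188 185 177 167
scene pin 0.032 [238.7 203.5] [0.87 0.5 ]   74 105 131 160 170 181 185 179 161 128  88  50  19  13  18  29  46  63  79  87  91  98 112 133 156 172 187 181 177 170 160 151 141
scene pin 0.043 [240.4 200.4] [
[... 1037 characters left out ...]

top pin 0.027 [276.7 198.4] [ 0.69 -0.72]   87 136 174 193 190 183 170 153 134 108  72  36  14   7   5   5   4   3   3   3   5  31  66 107 141 171 190 195 197 185 163 135  78
top pin 0.032 [276.  197.8] [ 0.69 -0.72]   74 120 156 175 187 184 171 155 133 103  68  35  12   4   4   5   5   4   2   3   6  15  42  79 112 144 171 184 178 165 128  73  30
top pin 0.043 [274.6 196.4] [ 0.69 -0.72]  141 141 140 146 159 172 178 167 146 109  62  23   6   5   5   6   6   6   6   5   5  36  69 101 119 132 125  98  65  33  33  62  65
top pin 0.047 [274.1 195.9] [ 0.69 -0.72]  144 143 143 144 145 154 165 173 152 116  70  39  18   6   7   7   7   7   6  10  30  54  84 109 127 113  88  56  33  35  57  59  62
```

```bash
python3 - <<'E'
from ax import *
s_=monitor.read_state();R=s_['tcp_rot'];x=R[:,0];M=[];X=TIP
for n,b in(('scene',.42),('top',-.63)):
    c=proj(n,X);e=proj(n,X+.01*A)-c;e/=np.linalg.norm(e);q=np.array([-e[1],e[0]])
    M.append([q@(proj(n,X+.01*R[:,k])-c)/.01 for k in(1,2)])
print(np.linalg.solve(M,[.42,-.63]),M)
row(TIP+A*.12,RN)
E
```

```text
[0.00190365 0.00048221] [[np.float64(109.4679896268856), np.float64(438.83538295514313)], [np.float64(-383.9807149766057), np.float64(209.37974825774901)]]
row [-0.0004 -0.0004 -0.0002] [-0.0018 -0.0043 -0.0018] dist 0.001 deg 0.3
```

Emit:
send_rows:
  targets: "0.01 0.002 0.0005 -0.002 -0.004 -0.002; 0.025 0.002 0.0005 -0.002 -0.004 -0.002; 0.04 0.002 0.0005 -0.002 -0.004 -0.002; 0.048 0.002 0.0005 -0.002 -0.004 -0.002; 0.053 0.002 0.0005 -0.002 -0.004 -0.002; 0.053 0.002 0.0005 -0.002 -0.004 -0.002; 0.053 0.002 0.0005 -0.002 -0.004 -0.002"

```text
clock: 6.33
position: [0.599, -0.1125, 0.186]
tcp_rot: [[-0.21, -0.288, 0.934], [-0.328, 0.921, 0.21], [-0.921, -0.263, -0.288]]
wrist_force: [-0.4, 0.8, -1.6]
grip_width: 0.316
```

```bash
python3 - <<'E'
from h import *
st();T2=TIP+.0019*RN[:,1]+.0005*RN[:,2];row(T2+A*.063,RN)
p,d=grab('scene','s5');p2,d2=grab('top','t5')
a=cv2.resize(p[135:235,190:290,::-1],None,fx=4,fy=4,interpolation=cv2.INTER_CUBIC);b=cv2.resize(p2[140:240,220:320,::-1],None,fx=4,fy=4,interpolation=cv2.INTER_CUBIC)
cv2.imwrite('pics/v5.png',np.hstack([a,b]))
E
```

```text
t 6.3333 j [ 0.291  0.412 -0.19   0.268 -1.29  -1.716] p [ 0.599  -0.1125  0.186 ] F [-0.4   0.82 -1.57] T [ 1.38 -0.88  0.03] w 0.316
row [ 0.0043 -0.0007 -0.0004] [0.0006 0.0004 0.0007] dist 0.004 deg 0.1
```

View pics/v5.png

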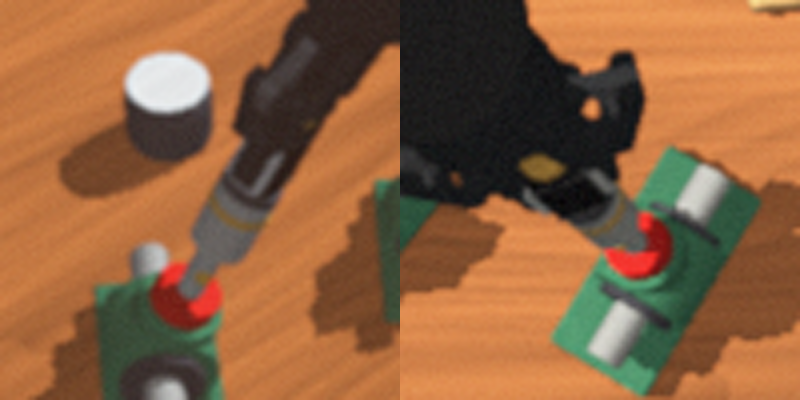

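Emit:
send_rows:
  targets: "0.005 -0.0005 0 0 0 0; 0.01 -0.0005 0 0 0 0; 0.015 -0.0005 0 0 0 0; 0.02 -0.0005 0 0 0 0; 0.02 -0.0005 0 0 0 0; 0.02 -0.0005 0 0 0 0"

```text
clock: 6.93
position: [0.5949, -0.1198, 0.1677]
tcp_rot: [[-0.21, -0.288, 0.934], [-0.328, 0.921, 0.21], [-0.921, -0.263, -0.288]]
wrist_force: [0.5, 0.3, -1.0]
grip_width: 0.313
```

```bash
cat >>h.py <<'E'
T2=TIP+.0019*RN[:,1]+.0005*RN[:,2]
def chk():
    s=monitor.read_state();st();print('Ftool',(s['tcp_rot'].T@s['wrist_force']).round(2),'tcp above foot',((s['position']-T2)@A+.051).round(4))
E
python3 - <<'E'
from h import *
chk();row(T2+A*.063,RN)
E
```

```text
t 6.9333 j [ 0.282  0.42  -0.223  0.274 -1.247 -1.72 ] p [ 0.5949 -0.1198  0.1677] F [ 0.49  0.31 -1.05] T [ 1.34 -0.83  0.05] w 0.313
Ftool [0.76 0.42 0.83] tcp above foot 0.0981
row [-0.0159  0.0001 -0.0002] [0.0002 0.0002 0.0006] dist 0.016 deg 0.0
```

Emit:
send_rows:
  targets: "0.004 0 0 0 0 0; 0.008 0 0 0 0 0; 0.01 0 0 0 0 0; 0.01 0 0 0 0 0"

```text
clock: 7.27
position: [0.5931, -0.1231, 0.159]
tcp_rot: [[-0.209, -0.288, 0.934], [-0.329, 0.921, 0.21], [-0.921, -0.263, -0.287]]
wrist_force: [-0.7, 0.8, 1.8]
grip_width: 0.314
```

```bash
python3 - <<'E'
from h import *
chk();row(T2+A*.063,RN)
E
```

```text
t 7.2667 j [ 0.278  0.424 -0.24   0.279 -1.226 -1.723] p [ 0.5931 -0.1231  0.159 ] F [-0.74  0.82  1.8 ] T [ 1.28 -0.31 -0.17] w 0.314
Ftool [-1.77  0.5  -1.04] tcp above foot 0.0887
row [-0.0253  0.0003 -0.0003] [0.0003 0.0009 0.0012] dist 0.025 deg 0.1
```

Emit:
send_rows:
  targets: "0.003 0 0 0 0 0; 0.006 0 0 0 0 0; 0.006 0 0 0 0 0"

```text
clock: 7.52
position: [0.5916, -0.1251, 0.1536]
tcp_rot: [[-0.209, -0.288, 0.935], [-0.329, 0.921, 0.21], [-0.921, -0.263, -0.287]]
wrist_force: [-0.9, -0.3, -0.9]
grip_width: 0.316
```

Emit:
send_rows:
  targets: "0.003 0 0 0 0 0; 0.006 0 0 0 0 0; 0.006 0 0 0 0 0"

```text
clock: 7.77
position: [0.5901, -0.1272, 0.1473]
tcp_rot: [[-0.21, -0.288, 0.934], [-0.328, 0.921, 0.21], [-0.921, -0.263, -0.288]]
wrist_force: [0.1, 1.7, 1.1]
grip_width: 0.316
```

```bash
python3 - <<'E'
from h import *
chk();row(T2+A*.063,RN)
E
```

```text
t 7.7667 j [ 0.272  0.431 -0.261  0.283 -1.199 -1.727] p [ 0.5901 -0.1272  0.1473] F [0.14 1.71 1.07] T [ 1.9  -0.55 -0.3 ] w 0.316
Ftool [-1.58  1.25  0.18] tcp above foot 0.0759
row [-0.0381  0.0001 -0.0001] [0.0004 0.0006 0.0009] dist 0.038 deg 0.1
```

```bash
python3 - <<'E'
from h import *
p,d=grab('scene','s6');p2,d2=grab('top','t6');chk()
a=cv2.resize(p[155:235,200:280,::-1],None,fx=5,fy=5,interpolation=cv2.INTER_CUBIC);b=cv2.resize(p2[160:240,240:320,::-1],None,fx=5,fy=5,interpolation=cv2.INTER_CUBIC)
cv2.imwrite('pics/v6.png',np.hstack([a,b]))
E
```

```text
t 7.8667 j [ 0.272  0.431 -0.26   0.283 -1.2   -1.727] p [ 0.5901 -0.1271  0.1476] F [ 0.18 -0.43 -2.43] T [ 1.3  -0.86  0.02] w 0.319
Ftool [2.35 0.19 0.77] tcp above foot 0.0762
```

View pics/v6.png

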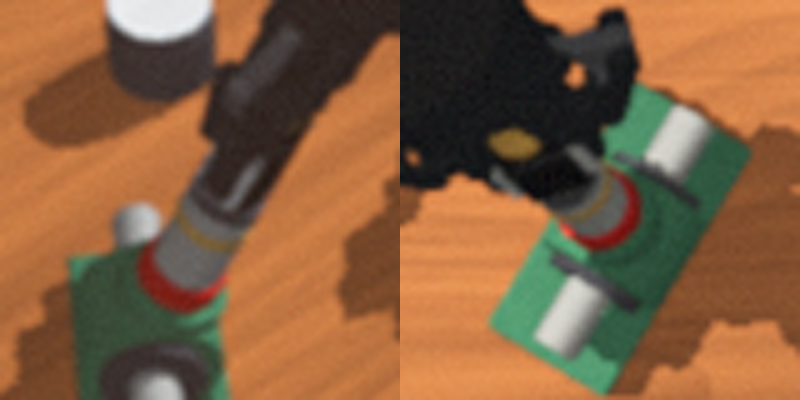

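Emit:
send_rows:
  targets: "0.002 0 0 0 0 0; 0.004 0 0 0 0 0; 0.004 0 0 0 0 0"

```text
clock: 8.12
position: [0.5894, -0.1284, 0.1441]
tcp_rot: [[-0.209, -0.288, 0.934], [-0.329, 0.921, 0.21], [-0.921, -0.263, -0.287]]
wrist_force: [-1.5, 3.8, 4.3]
grip_width: 0.313
```

```bash
python3 -c "
from h import *
chk();row(T2+A*.063,RN)"
```

```text
t 8.1167 j [ 0.271  0.433 -0.266  0.285 -1.191 -1.728] p [ 0.5894 -0.1284  0.1441] F [-1.54  3.77  4.27] T [ 1.77 -0.02 -0.36] w 0.313
Ftool [-4.85  2.79 -1.87] tcp above foot 0.0724
row [-0.0416  0.0002 -0.0001] [0.0004 0.0007 0.0012] dist 0.042 deg 0.1
```

Emit:
send_rows:
  targets: "0.0015 0 0 0 0 0; 0.003 0 0 0 0 0; 0.003 0 0 0 0 0"

```text
clock: 8.37
position: [0.589, -0.1293, 0.1418]
tcp_rot: [[-0.209, -0.288, 0.935], [-0.329, 0.921, 0.211], [-0.921, -0.263, -0.287]]
wrist_force: [-1.8, 4.7, 6.7]
grip_width: 0.316
```

```bash
python3 -c "
from h import *
chk();row(T2+A*.063,RN)"
```

```text
t 8.3667 j [ 0.27   0.434 -0.271  0.286 -1.185 -1.729] p [ 0.589  -0.1293  0.1418] F [-1.81  4.73  6.66] T [ 2.06  0.47 -0.62] w 0.316
Ftool [-7.31  3.13 -2.61] tcp above foot 0.0699
row [-0.0441  0.0002 -0.0001] [0.0004 0.0012 0.0014] dist 0.044 deg 0.1
```

Emit:
send_rows:
  targets: "0.001 0.0005 -0.0005 0 0 0; 0.002 0.0005 -0.0005 0 0 0; 0.0025 0.0005 -0.0005 0 0 0; 0.0025 0.0005 -0.0005 0 0 0"

```text
clock: 8.7
position: [0.5886, -0.1296, 0.1407]
tcp_rot: [[-0.207, -0.288, 0.935], [-0.329, 0.92, 0.211], [-0.921, -0.264, -0.285]]
wrist_force: [0.0, 5.4, 8.1]
grip_width: 0.313
```

```bash
python3 - <<'E'
from h import *
chk();row(T2+A*.063,RN)
p,d=grab('scene','s7');p2,d2=grab('top','t7');chk()
a=cv2.resize(p[155:235,200:280,::-1],None,fx=5,fy=5,interpolation=cv2.INTER_CUBIC);b=cv2.resize(p2[160:240,240:320,::-1],None,fx=5,fy=5,interpolation=cv2.INTER_CUBIC)
cv2.imwrite('pics/v7.png',np.hstack([a,b]))
E
```

```text
t 8.7 j [ 0.27   0.433 -0.275  0.288 -1.18  -1.73 ] p [ 0.5886 -0.1296  0.1407] F [0.05 5.39 8.07] T [ 1.56  0.3  -0.45] w 0.313
Ftool [-9.22  2.81 -1.12] tcp above foot 0.0687
row [-0.0453  0.0001  0.    ] [0.0005 0.0029 0.0023] dist 0.045 deg 0.2
t 8.8 j [ 0.27   0.433 -0.275  0.287 -1.18  -1.73 ] p [ 0.5886 -0.1296  0.1407] F [-1.14  4.36  7.99] T [ 1.52  0.2  -0.46] w 0.313
Ftool [-8.56  2.23 -2.43] tcp above foot 0.0687
```

View pics/v7.png

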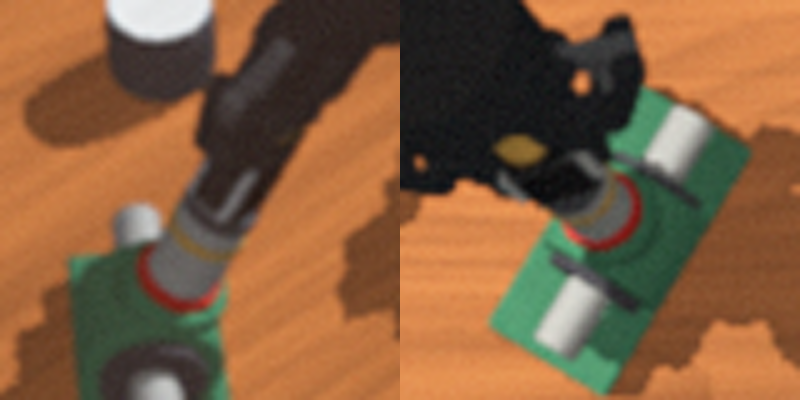

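Emit:
send_rows:
  targets: "0.001 0.0005 0 0 0 0; 0.002 0.0005 0 0 0 0; 0.002 0.0005 0 0 0 0; 0.002 0.0005 0 0 0 0"

```text
clock: 9.13
position: [0.5885, -0.1298, 0.14]
tcp_rot: [[-0.206, -0.289, 0.935], [-0.33, 0.92, 0.211], [-0.921, -0.265, -0.285]]
wrist_force: [-1.3, 4.2, 9.4]
grip_width: 0.313
```

```bash
python3 -c "
from h import *
chk();row(T2+A*.063,RN)"
```

```text
t 9.1333 j [ 0.27   0.433 -0.278  0.289 -1.177 -1.732] p [ 0.5885 -0.1298  0.14  ] F [-1.33  4.22  9.41] T [ 1.48  0.73 -0.59] w 0.313
Ftool [-9.79  1.78 -3.03] tcp above foot 0.068
row [-0.046 -0.     0.   ] [0.0005 0.0039 0.0033] dist 0.046 deg 0.3
```

Emit:
send_rows:
  targets: "0.0015 0 0 0 0 0; 0.0025 0 0 0 0 0; 0.0025 0 0 0 0 0; 0.0025 0 0 0 0 0"

```text
clock: 9.47
position: [0.5882, -0.1302, 0.1389]
tcp_rot: [[-0.205, -0.289, 0.935], [-0.33, 0.92, 0.212], [-0.921, -0.265, -0.284]]
wrist_force: [-2.7, 6.7, 10.6]
grip_width: 0.315
```

```bash
python3 - <<'E'
from h import *
chk();row(T2+A*.063,RN)
p,d=grab('scene','s8');p2,d2=grab('top','t8');chk()
a=cv2.resize(p[155:235,200:280,::-1],None,fx=5,fy=5,interpolation=cv2.INTER_CUBIC);b=cv2.resize(p2[160:240,240:320,::-1],None,fx=5,fy=5,interpolation=cv2.INTER_CUBIC)
cv2.imwrite('pics/v8.png',np.hstack([a,b]))
E
```

```text
t 9.4667 j [ 0.27   0.433 -0.281  0.29  -1.173 -1.733] p [ 0.5882 -0.1302  0.1389] F [-2.67  6.71 10.64] T [ 2.17  1.16 -0.95] w 0.315
Ftool [-11.47   4.12  -4.1 ] tcp above foot 0.0667
row [-0.0473  0.      0.0001] [0.0005 0.0049 0.0036] dist 0.047 deg 0.3
t 9.5667 j [ 0.27   0.433 -0.281  0.29  -1.173 -1.733] p [ 0.5882 -0.1302  0.1389] F [-2.7   5.97  9.75] T [ 2.13  1.17 -0.92] w 0.317
Ftool [-10.4    3.69  -4.02] tcp above foot 0.0668
```

View pics/v8.png

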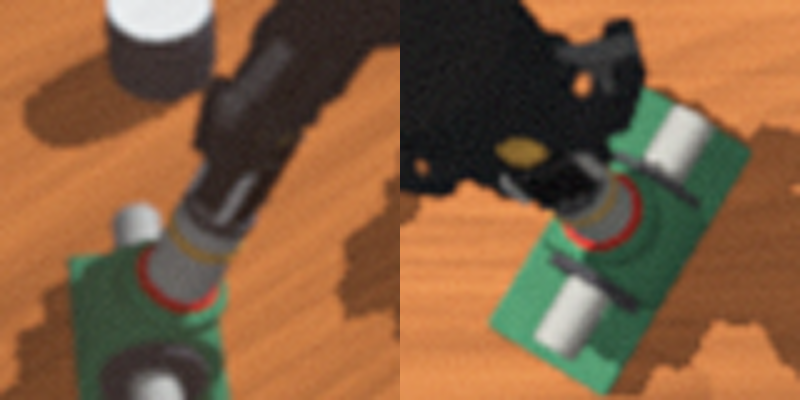

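```bash
python3 -c "
from h import *
print(ticket.job_done());chk()"
```

```text
the job is handed in; nothing more can be done
None
the job is handed in; nothing more can be done
```

The coupler is out of its holder and pressed down over the nipple of the large green bearing block (base measured at about 69 x 149 mm). I handed the job in at 9.6 s, with the gripper still pushing down against the spring at a 100 N grip setting.

**Collar travel:** My last checks put the collar about 9 mm down of its 10 mm. The spring force gives roughly 8.5 to 9 mm and the tool position gives 9 mm. The push along the axis rose by about 1 N per mm over the last 6 mm, which matches the spring with no slip in the grip and no hard stop reached. The last pictures show the mouth seated on the collar, pressed towards the boss.

**Snap over the balls:** I did not catch the 10 to 15 N peak in a force reading, so the snap is inferred. The mouth passed the 20 mm point and the axial force then read free. After that only the linear spring load built up.

**What disagreed:**
- A sideways force of about 4 N on each of the tool's y and z axes remained at the end, so the coupler rubs lightly on the pin. The tool axis was within about 0.3 degrees of my estimate of the nipple's axis.
- The two cameras differed by 2 to 4 mm in places. I corrected the alignment by comparing the pin and coupler edges in the same pictures.

I did not come near the tin, slab or saw frame. The tin stood undisturbed in the last pictures; I did not check the slab and saw frame at the end.

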